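# Swing the detector head over the sample cell

### The arm

A 6-joint arm with a two-finger parallel gripper is mounted at the origin on the work surface. World frame = base frame: x ahead of the robot, y to its left, z up, the work surface at z = 0. Lengths are in m, angles in rad, forces in N, time in s.
With the tool pointing down it reaches from about 0.325 to 1 m from the base axis. Payload 5.1 kg.
Tool frame: the origin (TCP) lies on the front face of the gripper's body, between the roots of the fingers; the fingertips stand 73 mm ahead of it and the grasp point (between the pads) lies bot.tcp_to_grasp ahead of it (bot.tcp_to_grasp is the distance from the TCP to the grasp point, in m); z points along the fingers, y is the line along which they close (so a half turn about z gives the same grasp; the last joint's range is limited). The gripper opens to 85 mm and grips with 20 to 120 N. Pads are 22 mm wide; open, the fingers measure 114 mm over their backs; the gripper's body (76 mm by 85 mm) begins 54 mm behind the grasp point. The pads swing forward as they close: fully open they stand 13 mm farther back than shut.
Start: joints at [-1.342, 0.124, 1.65, -0, 1.367, -0.083], TCP at [0.199, -0.619, 0.304] pointing down, gripper open.
Joint ranges: [-2.61, 2.61], [-1.02, 2.33], [0.03, 2.71], [-1.35, 4.49], [0.32, 2.68], [-2.91, 2.91]. Speed limits (rad/s): [2.57, 2.57, 3.14, 3.14, 3.14, 3.14].

### API

Orientations are given as a 3x3 rotation matrix whose columns are the frame's x, y, z axes.
In Python, from plant import bot gives the robot as it stands.
- The arm moves only by the tool play_rows, never from a script. Its argument "rows" is a list of rows, each a list of 3 entries, a list of its own where there are three numbers: the shift along the world's x, y, z in mm, then the turn, a rotation vector about the world's x, y, z in degrees, then the closure, from -1 (fully open) to 1 (shut). A call has 1 to 5 rows; each row shifts and turns the commanded pose from where the row before left it; what a row does not reach is not made up. A row lasts 1/10 s, in which the tool goes at most 50 mm and 8.59 degrees, less where a joint would pass 70% of its speed; a pose out of reach is approached as far as the arm can. A call with a gripper value outside its range is refused whole. The fingers move at their own pace and stop on an object; "newtons" is the grip in N (left out, the last holds). Time passes only in rows, so rows that do not move let the fingers close. It gives the time, the measured TCP pose, the force, the opening and the grip force at its end, in the units of the state.
- bot.get_state(): the state, without advancing time (a new reading comes with each control period).
- bot.grab_frame(name): name is "scene" or "top" or "wrist"; returns a dict with "pixels" (400x640x3 uint8, blue, green, red), "vfov" (degrees; the focal length in pixels is half the picture's height over the tangent of half this angle, whatever the lens; pixels are square), "cx", "cy" (the principal point, pixels), "R" (3x3) and "t" (3): a world point X has camera coordinates R X + t. Camera axes: x right, y down, z forward; pixel columns grow to the right and rows downward; lengths in m; the calibration is good to about 2 mm. A picture is of the moment at which its call begins. There is no depth.
- bot.job_done(): hands the job in; it is judged then, once.
The state is a dict: "t": time; "q": joint angles; "dq": joint speeds; "joint_efforts": joint torques, N m; "ee_pos": TCP position; "ee_rot": TCP orientation; "contact_force": force on the tool from outside, world axes, zero at the start; "moment": the same for the moment, N m; "grip_width": opening from 0.0 (shut) to 1.0 (fully open); "finger_force": force on a finger pad.
Only numpy, scipy, OpenCV 4.12 (cv2) and the standard library are available. Lean on these libraries where they do the work, as an engineer would, in place of code of your own. Each camera call takes 0.05 s, during which the arm holds its last target. There are 200 camera calls.

### The job

Take the white grip of the sprung tiller and use it to swing the heavy detector head out of its parking place until its nose is centred over the sample cup, bring it to rest there and keep it still for at least four seconds. Swing it gently: the head must never travel faster than about a quarter of a metre per second, reach its far stop, or be touched by the robot, and everything else on the bench stays where it is. The boom leans on a soft spring and does not stay there by itself, so keep correcting it, and finish while still holding the tiller, with the head at rest over the cup.

Things in the scene. Friction and masses are not known exactly. Their poses are not given: they have to be found in the camera images.
- mast: fixed mast: dark round foot 150 mm across, steel post, hub at 190 mm height. Origin on the bench plumb below the hub centre. The post, which is the swing axis, leans 0.08 rad from vertical towards the mast's own -y (at yaw 0 the robot's right), so the boom always wants to swing downhill, away from the mast's +y and towards its -y, round either side
- pivot (a point): hub centre on the swing axis, 190 mm above the bench; boom and tiller both turn about the axis through it. The orientation of this point turns with the boom; its z axis is the swing axis
- boom (a joint): angle of the boom (rad): 0 parked against its stop, where its weight keeps it; grows anticlockwise seen from above; far stop at 1.4. At 0 the boom points 0.529 rad anticlockwise from the mast's +x (2.1 rad from -y). Nominal: inertia about the axis 0.27 kg m2, torque of the weight towards the stop 0.71 * sin(2.1 + angle) N m, damping 0.03 N m s/rad, friction 0.015 N m
- head_nose (a point): centre of the underside of the detector head's nose (52 mm across): the head is an upright steel drum 110 mm across on the end of a 36 mm wide beam, 300 mm from the axis; the nose ends 95 mm below the hub, measured along the leaning axis, 105 to 120 mm above the bench. Boom and head weigh 3.2 kg nominally, really 20 percent less to 25 percent more, and inertia and return torque with it
- tiller (a joint): angle of the tiller relative to the boom (rad, anticlockwise positive, stops at +-2.2). A soft spring of 0.47 N m/rad joins the two; at 0 it is slack and the tiller points straight away from the head. The boom lifts off its stop at 1.0 to 1.65. Near the cup the weight's torque falls off faster than the spring's: with the tiller held still the boom runs away, error doubling in 1 to 3 s
- sleeve: white upright grip sleeve at the end of the tiller (a steel bar 24 mm wide that turns about the hub, its top 32 mm above the hub's level). The sleeve is 26 mm in diameter and 75 mm tall, its underside 39 mm above the hub's level; origin at its underside
- tiller_grip (a point): grip point of the tiller: a white upright sleeve 26 mm in diameter, 75 mm tall, 170 mm from the swing axis. The point is on the sleeve's axis, 28 mm below its top, 86 mm above the hub's level (260 to 285 mm above the bench, because of the lean). The sleeve spins freely about its own axis, so the gripper need not turn as the tiller swings
- cell: sample cup on its bracket, fixed: flat bar from the foot of the mast outwards along the cell's own +x, with an open steel cup 68 mm across on a stem, its rim 88 mm high, at 300 mm. Origin on the bench, at the mast's origin; its yaw is the direction from mast to cup
- cell_mouth (a point): centre of the cup's mouth, 88 mm above the bench, 300 mm from the mast's origin; the head's nose comes over it when the boom stands at about 0.5 to 0.9 rad
- wrench: steel wrench lying flat, about 180 mm; bystander, leave alone. Origin at its underside
- screwdriver: screwdriver lying flat, about 200 mm; bystander, leave alone. Origin at its underside
- jar: small closed jar, 56 mm across, 75 mm tall; bystander, leave alone. Origin at its underside
- beaker: open white beaker, 68 mm across, 70 mm tall; bystander, leave alone. Origin at its underside
- meter: hand-held test meter lying flat, 150 x 80 x 32 mm; bystander, leave alone. Origin at its underside

How it is judged:
By the outcome, as a careful person would: the job done as asked, in the order asked, and still so for the second after the job is handed in, while the arm keeps its last pose, push and grip.
It also fails if it takes over 58 s, if anything falls off the work surface, if the arm or the gripper's body presses on something with over 40 N, if the wrist force passes 120 N, or if a joint passes its speed limit or range.

## Working session

There is one attempt and no reset: what is moved stays moved. The work goes in short steps, Python scripts to look and compute and a tool call to move; the robot and the scene stay as the last step left them, time stands still between calls to the robot, and variables do not carry over. Pictures are saved under pics/ and viewed, at most 10 in all, crops included, and the job is handed in when it is done.

Besides the shell and the picture viewer there is one more tool, called after ">>>" by a JSON object that holds its "api" and its "payload", one argument or row to a line. play_rows: Moves the arm, as the interface text tells. Its arguments: {"type":"object","properties":{"rows":{"type":"array","items":{"type":"array"}},"newtons":{"type":"number"}},"required":["rows"]}

```bash
mkdir -p pics
cat > h.py <<'E'
import numpy as np, cv2
from plant import bot
def grab(n,f=None):
    d=bot.grab_frame(n)
    if f: cv2.imwrite('pics/'+f,d['pixels'])
    return d
def ray(d,u,v):
    f=200/np.tan(np.radians(d['vfov'])/2)
    R=np.array(d['R']);t=np.array(d['t'])
    c=-R.T@t; r=R.T@np.array([(u-d['cx'])/f,(v-d['cy'])/f,1]); return c,r/np.linalg.norm(r)
def proj(d,X):
    f=200/np.tan(np.radians(d['vfov'])/2)
    p=np.array(d['R'])@np.array(X)+np.array(d['t']); return np.array([d['cx']+f*p[0]/p[2],d['cy']+f*p[1]/p[2]])
def atz(d,u,v,z):
    c,r=ray(d,u,v); return c+r*(z-c[2])/r[2]
def tri(obs):
    A=np.zeros((3,3));b=np.zeros(3)
    for d,u,v in obs:
        c,r=ray(d,u,v);P=np.eye(3)-np.outer(r,r);A+=P;b+=P@c
    X=np.linalg.solve(A,b); return X,[proj(d,X)-[u,v] for d,u,v in obs]
E
python3 - <<'E'
from h import *
import pickle
D={n:grab(n,n+'0.png') for n in('scene','top')}
pickle.dump(D,open('d0.pkl','wb'))
for n,d in D.items(): print(n,d['vfov'],d['cx'],d['cy'],-np.array(d['R']).T@d['t'])
print(bot.get_state(),bot.tcp_to_grasp)
E
```

```text
scene 46.625176039627135 309.25236076935965 204.6561770981364 [0.99847578 0.71415743 1.12479128]
top 57.16520199361705 317.6993542613774 201.10657768807127 [ 0.34799609 -0.01483282  1.18452605]
{'t': 0.1, 'q': array([-1.34160928e+00,  1.24452444e-01,  1.65155379e+00,  9.16852689e-06,
        1.36749084e+00, -8.25759165e-02]), 'dq': array([ 0.00013782, -0.00147684, -0.00268125,  0.00010987, -0.0008068 ,
        0.00144156]), 'joint_efforts': array([ 4.30808404e-04, -4.24933255e+01, -3.66653824e+01, -9.55690780e-05,
        3.93503768e-03, -1.76802541e-06]), 'ee_pos': array([ 0.19927282, -0.61826146,  0.30275802]), 'ee_rot': array([[ 9.51794888e-01,  3.06734920e-01, -4.23910869e-04],
       [ 3.06735168e-01, -9.51793092e-01,  1.85665521e-03],
       [ 1.66025550e-04, -1.89718331e-03, -9.99998187e-01]]), 'contact_force': array([-0.55704524, -0.78047369, -0.51521311]), 'moment': array([ 0.05126048, -0.01728102, -0.02523361]), 'finger_force': 0.0, 'grip_width': 1.0005756494027487} 0.0539
```

View pics/top0.png

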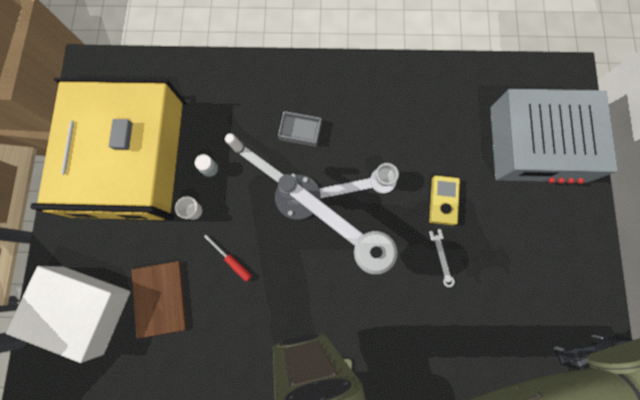

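View pics/scene0.png

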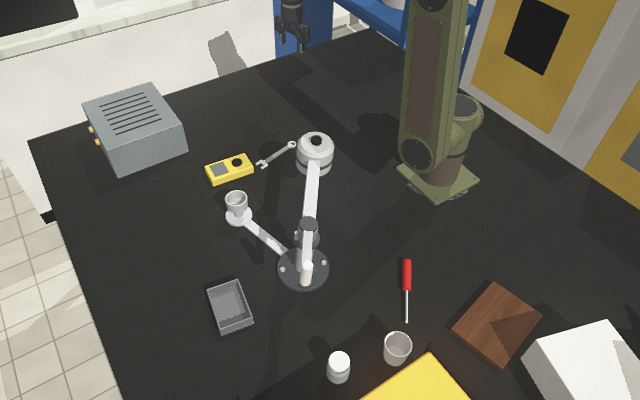

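The top view shows the mast foot at about (297,196), the hub at (291,184), the head at (375,252), the cup at (385,178) and the white sleeve at (233,142). In the scene view the sleeve is at about (306,273), the hub at (308,225), the head at (315,150) and the cup at (236,200). I'll enlarge both.

Run:
```python
from h import *
import pickle
D=pickle.load(open('d0.pkl','rb'))
a=D['top']['pixels'][120:280,215:415]; b=D['scene']['pixels'][120:300,210:345]
cv2.imwrite('pics/c1.png',cv2.resize(a,None,fx=4,fy=4,interpolation=cv2.INTER_CUBIC)[:600])
cv2.imwrite('pics/c2.png',cv2.resize(b,None,fx=3.3333333,fy=3.3333333,interpolation=cv2.INTER_CUBIC))
```

```text
(no output)
```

View pics/c1.png

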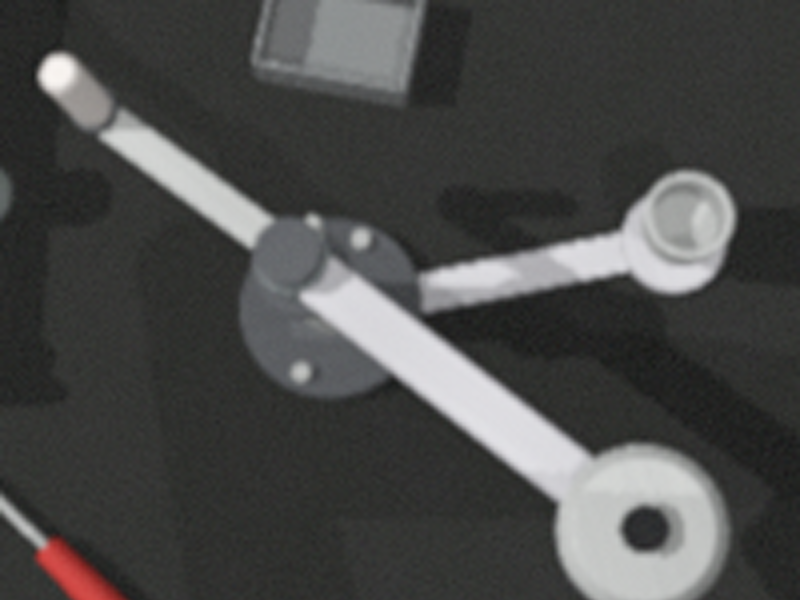

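View pics/c2.png

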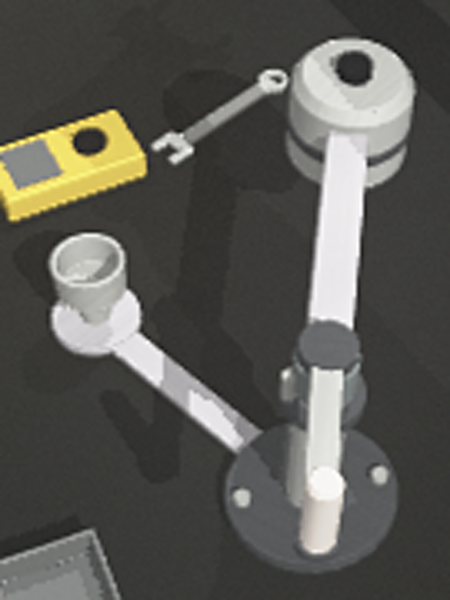

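The crops show these points:

| Point | Top crop | Scene crop |
|---|---|---|
| Sleeve top | (59,74) | (325,482) |
| Hub cap | (289,254) | (329,345) |
| Foot | (330,307) | (311,497) |
| Cup rim | (687,216) | (88,261) |
| Head hole | (646,530) | (354,68) |

Run:
```python
from h import *
import pickle
D=pickle.load(open('d0.pkl','rb'));T=D['top'];S=D['scene']
t=lambda x,y:(T,215+(x+.5)/4-.5,120+(y+.5)/4-.5)
s=lambda x,y:(S,210+(x+.5)/3.3333-.5,120+(y+.5)/3.3333-.5)
for n,a,b in[('sleeve',(59,74),(325,482)),('hub',(289,254),(329,345)),('foot',(330,307),(311,497)),('cup',(687,216),(88,261)),('hole',(646,530),(354,68))]:
    X,e=tri([t(*a),s(*b)]);print(n,X.round(4),np.round(e,1).tolist())
print('foot z0',atz(*t(330,307),.006),atz(*s(311,497),.006))
print('cup z88',atz(*t(687,216),.088),atz(*s(88,261),.088))
print('sleeve z.3',atz(*t(59,74),.305),atz(*s(325,482),.305))
```

```text
sleeve [0.687  0.2391 0.2913] [[0.0, -0.0], [0.0, 0.0]]
hub [0.5892 0.0935 0.217 ] [[-0.0, 0.0], [-0.1, -0.0]]
foot [0.5982 0.0816 0.0038] [[-0.0, 0.0], [-0.1, -0.0]]
cup [ 0.6601 -0.1988  0.0834] [[-0.0, 0.0], [-0.0, -0.0]]
hole [ 0.4084 -0.1455  0.2354] [[0.0, -0.0], [0.0, 0.0]]
foot z0 [0.59793629 0.08123679 0.006     ] [0.59889099 0.08297119 0.006     ]
cup z88 [ 0.65882437 -0.19803803  0.088     ] [ 0.6615256 -0.1947109  0.088    ]
sleeve z.3 [0.68175038 0.23520089 0.305     ] [0.69208322 0.24687486 0.305     ]
```

>>> {"api": "play_rows", "payload": {
  "rows": [
    [[0, 0, 30], [0, 0, 0], -1],
    [[0, 0, 50], [0, 0, 0], -1],
    [[0, 0, 50], [0, 0, 0], -1],
    [[0, 0, 50], [0, 0, 0], -1],
    [[0, 0, 20], [0, 0, 0], -1]
  ]
}}

```text
t: 0.6
ee_pos: [0.1994, -0.6187, 0.5108]
ee_rot: [[0.952, 0.307, 0.002], [0.307, -0.952, -0.008], [-0.001, 0.009, -1.0]]
contact_force: [-0.3, -0.8, 1.0]
grip_width: 0.996
finger_force: 0.0
```

>>> {"api": "play_rows", "payload": {
  "rows": [
    [[10, 17, 0], [0, 0, 0], -1],
    [[20, 35, 0], [0, 0, 0], -1],
    [[20, 35, 0], [0, 0, 0], -1],
    [[20, 35, 0], [0, 0, 0], -1],
    [[20, 35, 0], [0, 0, 0], -1]
  ]
}}

```text
t: 1.1
ee_pos: [0.2898, -0.4602, 0.5032]
ee_rot: [[0.952, 0.306, -0.0], [0.306, -0.952, 0.001], [-0.0, -0.001, -1.0]]
contact_force: [1.1, -0.4, 0.6]
grip_width: 0.996
finger_force: 0.0
```

```bash
cat > fit.py <<'E'
from h import *
import pickle
from scipy.optimize import least_squares
D=pickle.load(open('d0.pkl','rb'));T=D['top'];S=D['scene']
t=lambda x,y:(T,215+(x+.5)/4-.5,120+(y+.5)/4-.5)
s=lambda x,y:(S,210+(x+.5)/3.3333-.5,120+(y+.5)/3.3333-.5)
O=[('sl',t(59,74)),('hub',t(289,254)),('foot',t(330,307)),('cup',t(687,216)),('hole',t(646,530)),
('sl',s(325,482)),('hub',s(329,345)),('foot',s(311,497)),('cup',s(88,261)),('hole',s(354,68))]
def frame(p):
    x,y,yaw=p[:3]; L=np.array([np.cos(yaw-np.pi/2),np.sin(yaw-np.pi/2),0])
    a=np.sin(.08)*L+np.cos(.08)*np.array([0,0,1])
    ex=np.array([np.cos(yaw),np.sin(yaw),0]); ey=np.cross(a,ex)
    return np.array([x,y,.19]),a,ex,ey
def pt(p,r,ang,h):
    P,a,ex,ey=frame(p); return P+r*(np.cos(ang)*ex+np.sin(ang)*ey)+h*a
def model(p):
    x,y,yaw,cy,hh,hole=p[:6]
    return dict(sl=pt(p,.17,.529+np.pi,.114),hub=pt(p,0,0,hh),foot=np.array([x,y,.006]),
      cup=np.array([x+.3*np.cos(cy),y+.3*np.sin(cy),.088]),hole=pt(p,.3,.529,hole))
def res(p):
    m=model(p); b=p[6:].reshape(2,2)  # per-camera px bias (calibration ~2 mm)
    r=[proj(o[0],m[n])+b[i>=5]-[o[1],o[2]] for i,(n,o) in enumerate(O)]
    return np.concatenate([np.ravel(r),p[6:]*.5])
if __name__=='__main__':
    f=least_squares(res,np.array([.598,.082,-2.72,-1.352,.03,.05,0,0,0,0]))
    p=f.x; np.save('p.npy',p); print(p.round(4)); print(f.fun[:20].reshape(2,5,2).round(1).tolist())
    m=model(p); print({k:v.round(4) for k,v in m.items()})
    best=min(np.arange(0.3,1.2,.001),key=lambda th:np.linalg.norm((pt(p,.3,.529+th,-.095)-m['cup'])[:2]))
    print('target',best,(pt(p,.3,.529+best,-.095)-m['cup']).round(4),'grip',pt(p,.17,.529+np.pi,.086),'axis',frame(p)[1])
E
python3 fit.py
```

```text
Traceback (most recent call last):
  File "fit.py", line 25, in <module>
    f=least_squares(res,np.array([.598,.082,-2.72,-1.352,.03,.05,0,0,0,0]))
  File "fit.py", line 23, in res
    return np.concatenate([np.ravel(r),p[6:]*.5])
                           ~~~~~~~~^^^
ValueError: setting an array element with a sequence. The requested array has an inhomogeneous shape after 1 dimensions. The detected shape was (10,) + inhomogeneous part.
```

```bash
sed -i 's/b\[i>=5\]/b[int(i>=5)]/' fit.py; python3 fit.py
```

```text
[ 0.5878  0.0959 -2.7392 -1.3394  0.0308  0.0367  1.8288 -0.7776 -2.0213
  0.2169]
[[[0.7, -1.1], [-0.1, -0.2], [-2.8, 2.1], [1.2, -0.1], [0.5, -0.5]], [[-1.2, -1.0], [-0.3, 0.1], [3.7, 1.7], [-0.8, -0.7], [-1.0, -0.0]]]
{'sl': array([0.6857, 0.2405, 0.2968]), 'hub': array([0.5868, 0.0982, 0.2207]), 'foot': array([0.5878, 0.0959, 0.006 ]), 'cup': array([ 0.6566, -0.1961,  0.088 ]), 'hole': array([ 0.4074, -0.1417,  0.2387])}
target 0.8670000000000004 [ 0.0015 -0.0064  0.0309] grip [0.68661039 0.23841881 0.26886875] axis [-0.03129826  0.07353079  0.99680171]
```

>>> {"api": "play_rows", "payload": {
  "rows": [
    [[20, 35, 0], [0, 0, 0], -1],
    [[20, 35, 0], [0, 0, 0], -1],
    [[20, 35, 0], [0, 0, 0], -1],
    [[20, 35, 0], [0, 0, 0], -1],
    [[20, 35, 0], [0, 0, 0], -1]
  ]
}}

```text
t: 1.6
ee_pos: [0.3898, -0.2851, 0.5034]
ee_rot: [[0.952, 0.306, -0.0], [0.306, -0.952, 0.0], [-0.0, -0.0, -1.0]]
contact_force: [1.5, -0.5, 0.9]
grip_width: 1.0
finger_force: 0.0
```

>>> {"api": "play_rows", "payload": {
  "rows": [
    [[20, 35, 0], [0, 0, 0], -1],
    [[20, 35, 0], [0, 0, 0], -1],
    [[20, 35, 0], [0, 0, 0], -1],
    [[20, 35, 0], [0, 0, 0], -1],
    [[20, 35, 0], [0, 0, 0], -1]
  ]
}}

```text
t: 2.1
ee_pos: [0.4898, -0.11, 0.5034]
ee_rot: [[0.952, 0.307, -0.001], [0.307, -0.952, 0.0], [-0.0, -0.0, -1.0]]
contact_force: [-0.1, -0.8, -0.2]
grip_width: 1.001
finger_force: 0.0
```

>>> {"api": "play_rows", "payload": {
  "rows": [
    [[20, 35, 0], [0, 0, 0], -1],
    [[20, 35, 0], [0, 0, 0], -1],
    [[20, 35, 0], [0, 0, 0], -1],
    [[20, 35, 0], [0, 0, 0], -1],
    [[20, 35, 0], [0, 0, 0], -1]
  ]
}}

```text
t: 2.6
ee_pos: [0.5899, 0.065, 0.5033]
ee_rot: [[0.952, 0.307, -0.001], [0.307, -0.952, -0.0], [-0.001, -0.0, -1.0]]
contact_force: [0.4, -0.1, 0.2]
grip_width: 0.998
finger_force: 0.0
```

>>> {"api": "play_rows", "payload": {
  "rows": [
    [[20, 35, 0], [0, 0, 0], -1],
    [[20, 35, 0], [0, 0, 0], -1],
    [[10, 20, 0], [0, 0, 0], -1],
    [[0, 0, 0], [0, 0, 0], -1]
  ]
}}

```text
t: 3.0
ee_pos: [0.6401, 0.1558, 0.5018]
ee_rot: [[0.951, 0.31, -0.003], [0.31, -0.951, 0.0], [-0.003, -0.001, -1.0]]
contact_force: [0.5, -0.1, 0.8]
grip_width: 1.0
finger_force: 0.0
```

```bash
sed -i "s/foot=np.array(\[x,y,.006\])/foot=pt(p,0,0,-.184)/" fit.py; python3 fit.py
python3 - <<'E'
from h import *
grab('wrist','w1.png')
s=bot.get_state();print(s['ee_pos'],s['t'])
E
```

```text
[ 0.5892  0.0941 -2.7369 -1.3361  0.0324  0.0392  0.425   0.1088 -0.3975
  1.0604]
[[[-0.0, -0.6], [-1.0, 0.0], [0.6, 1.0], [0.3, 0.1], [0.0, -0.4]], [[-0.4, -0.5], [0.5, 0.3], [0.3, -0.2], [-0.1, 0.1], [-0.3, -0.0]]]
{'sl': array([0.6869, 0.2389, 0.2968]), 'hub': array([0.5882, 0.0965, 0.2223]), 'foot': array([0.595 , 0.0806, 0.0066]), 'cup': array([ 0.659 , -0.1976,  0.088 ]), 'hole': array([ 0.4093, -0.1437,  0.2412])}
target 0.8680000000000005 [ 0.0015 -0.0064  0.0309] grip [0.68774626 0.23685048 0.26886875] axis [-0.03146209  0.07346084  0.99680171]
[0.63962367 0.15441874 0.50233744] 3.05
```

View pics/w1.png

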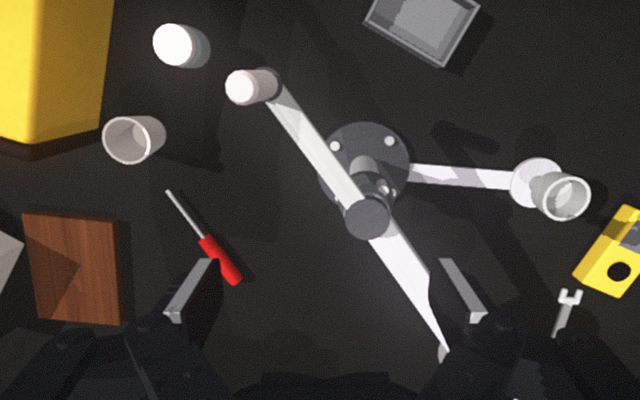

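The wrist picture shows the sleeve top at (240,88) with the area around it clear. The model fit is better than 1 px. I'll move above the sleeve, tilt to match the axis and go down.

>>> {"api": "play_rows", "payload": {
  "rows": [
    [[23, 43, 0], [-2.1, -0.9, 0], -1],
    [[23, 43, 0], [-2.1, -0.9, 0], -1],
    [[0, 0, -40], [0, 0, 0], -1],
    [[0, 0, -40], [0, 0, 0], -1],
    [[0, 0, -40], [0, 0, 0], -1]
  ]
}}

```text
t: 3.55
ee_pos: [0.6852, 0.2385, 0.3828]
ee_rot: [[0.952, 0.305, 0.032], [0.307, -0.949, -0.074], [0.008, 0.08, -0.997]]
contact_force: [-0.1, -0.3, -0.1]
grip_width: 1.001
finger_force: 0.0
```

>>> {"api": "play_rows", "payload": {
  "rows": [
    [[0, 0, -30], [0, 0, 0], -1],
    [[0, 0, -20], [0, 0, 0], -1],
    [[0, 0, -10], [0, 0, 0], -1],
    [[0, 0, 0], [0, 0, 0], -1],
    [[0, 0, 0], [0, 0, 0], -1]
  ]
}}

```text
t: 4.05
ee_pos: [0.6858, 0.2388, 0.3256]
ee_rot: [[0.952, 0.305, 0.033], [0.306, -0.949, -0.073], [0.009, 0.08, -0.997]]
contact_force: [-0.4, 1.0, 0.7]
grip_width: 0.998
finger_force: 0.0
```

>>> {"api": "play_rows", "payload": {
  "rows": [
    [[0, 0, 0], [0, 0, 0], 1],
    [[0, 0, 0], [0, 0, 0], 1],
    [[0, 0, 0], [0, 0, 0], 1],
    [[0, 0, 0], [0, 0, 0], 1],
    [[0, 0, 0], [0, 0, 0], 1]
  ],
  "newtons": 50
}}

```text
t: 4.55
ee_pos: [0.6855, 0.2395, 0.3246]
ee_rot: [[0.952, 0.306, 0.032], [0.307, -0.949, -0.073], [0.008, 0.079, -0.997]]
contact_force: [-0.4, 0.9, 2.2]
grip_width: 0.289
finger_force: 49.0
```

>>> {"api": "play_rows", "payload": {
  "rows": [
    [[0, 0, 0], [0, 0, 0], 1],
    [[0, 0, 0], [0, 0, 0], 1],
    [[0, 0, 0], [0, 0, 0], 1],
    [[0, 0, 0], [0, 0, 0], 1]
  ]
}}

```text
t: 4.95
ee_pos: [0.6856, 0.2395, 0.3246]
ee_rot: [[0.952, 0.305, 0.032], [0.307, -0.949, -0.073], [0.009, 0.079, -0.997]]
contact_force: [0.5, 0.1, 4.4]
grip_width: 0.288
finger_force: 49.1
```

Gripped. Next is the controller script, which tracks the head hole in the top camera, simulates the plant and prints the rows to play. Meanwhile I pre-wind the tiller to 1.0 rad in small steps, as the boom cannot lift off before that.

```bash
cat > c.py <<'E'
from fit import *
import json,os,sys
from scipy.spatial.transform import Rotation as Ro
p=np.load('p.npy'); P,ax,ex,ey=frame(p); HH=p[5]; GOAL=.868
r0=pt(p,.17,.529+np.pi,0)-P
disp=lambda psi:1000*(Ro.from_rotvec(ax*psi).apply(r0)-r0)
def theta(d,guess):
    g=cv2.cvtColor(d['pixels'],cv2.COLOR_BGR2GRAY).astype(float)
    yy,xx=np.mgrid[:400,:640]; b=p[6:8]
    u=proj(d,pt(p,.3,.529+guess,HH))+b
    for _ in range(8):
        w=np.clip(110-g,0,60)*(np.hypot(xx-u[0],yy-u[1])<12)
        u=np.array([(w*xx).sum(),(w*yy).sum()])/w.sum()
    c,r=ray(d,*(u-b)); Q=P+HH*ax
    v=c+r*((Q-c)@ax)/(r@ax)-Q
    return np.arctan2(v@ey,v@ex)-.529,np.hypot(v@ex,v@ey)
def step(th,om,psi,m,fr,dt=.005):
    tau=.47*(psi-th)-m*.71*np.sin(2.1+th)-.03*om
    if abs(om)<.004 and abs(tau)<=fr: return th,0.
    s=np.sign(om) if abs(om)>=.004 else np.sign(tau)
    om2=om+dt*(tau-fr*s)/(.27*m)
    if om*om2<0: om2=0.
    th+=dt*om2
    return (0.,0.) if th<0 else (th,om2)
E
cat > ctl.py <<'E'
from c import *
L=json.load(open('log.json')) if os.path.exists('log.json') else dict(knots=[[4.95,0.]],meas=[],th=0.,psi=0.)
n=int(sys.argv[1]); vmax=float(sys.argv[2]); mset=float(sys.argv[3]) if len(sys.argv)>3 else None; nr=5
ts,th=[],[]
for i in range(n):
    ts.append(bot.get_state()['t']); d=grab('top'); a,rad=theta(d,L['th'] if not th else th[-1]); th.append(a)
t=bot.get_state()['t']; s=bot.get_state()
tm=np.mean(ts); om=np.polyfit(np.array(ts)-tm,th,1)[0] if n>1 else 0.; now=np.mean(th)+om*(t-tm)
g=s['ee_pos']+.0539*s['ee_rot'][:,2]-P; pm=(np.arctan2(g@ey,g@ex)-.529-np.pi)%(2*np.pi)
print('t',t,'theta',round(now,4),np.round(th,4),'om',round(om,3),'rad',round(rad,4),'psi meas',round(pm,3),'cmd',round(L['psi'],3),'F',s['contact_force'].round(1))
L['meas'].append([t,now,om]); L['th']=now
K=np.array(L['knots']); 
def run(a,b,m,fr):
    x,v=a[1],a[2]
    for tt in np.arange(a[0],b[0],.005): x,v=step(x,v,np.interp(tt-.04,K[:,0],K[:,1]),m,fr)
    return x-b[1],.4*(v-b[2])
M=[a for a in L['meas']]; seg=[(a,b) for a,b in zip(M,M[1:]) if b[1]>.015][-8:]
m,fr=1.,.015
if seg: 
    c={(m,f):sum(np.sum(np.square(run(a,b,m,f))) for a,b in seg)+1e-5*((f-.015)/.01)**2 for m in np.arange(.7,1.36,.02) for f in(.005,.015,.025)}
    m,fr=min(c,key=c.get); print('fit m',round(m,3),'fr',fr,'rms',(c[m,fr]/len(seg))**.5)
if mset: m=mset
x,v=now,om; psi=L['psi']; rows=[]
for k in range(nr):
    e=GOAL-x; wr=np.sign(e)*min(vmax,.8*abs(e)); al=3*(wr-v)
    f=fr*np.sign(wr) if abs(e)>.012 else 0.
    tgt=x+(m*(.71*np.sin(2.1+x)+.27*al)+f+.03*v)/.47
    if abs(e)<.012 and abs(v)<.01: tgt=x+m*.71*np.sin(2.1+x)/.47
    psi2=psi+np.clip(tgt-psi,-.1,.1); dd=np.round((disp(psi2)-disp(0)-np.array(L.get('mm',[0,0,0])))*2)/2
    L['mm']=(np.array(L.get('mm',[0,0,0]))+dd).tolist()
    psi=psi2; rows.append(dd.tolist()); L['knots']+= [[t+.1*k,L['psi']],[t+.1*(k+1),psi]] if k==0 else [[t+.1*(k+1),psi]]; L['psi']=psi
    for _ in range(20): x,v=step(x,v,psi,m,fr)
print('tgt psi',round(tgt,3),'psi',round(psi,3),'pred',round(x,3),round(v,3))
print(str([[r,[0,0,0],1] for r in rows]))
json.dump(L,open('log.json','w'))
E
python3 - <<'E'
from c import *
prev=np.zeros(3)
for k in range(1,16):
    x=np.round(2*disp(k/15))/2; print((x-prev).tolist()); prev=x
d=grab('top');print(theta(d,0.),bot.get_state()['t'],prev)
E
```

```text
[-9.5, 6.5, -1.0]
[-9.5, 5.5, -0.5]
[-10.0, 5.5, -0.5]
[-10.5, 4.0, -1.0]
[-10.5, 4.0, -0.5]
[-11.0, 3.0, -0.5]
[-11.0, 2.0, -0.5]
[-11.5, 2.0, -0.5]
[-11.0, 0.5, -0.5]
[-11.5, 0.0, -0.5]
[-11.5, -0.5, 0.0]
[-11.0, -1.5, -0.5]
[-11.0, -2.5, 0.0]
[-11.0, -3.0, 0.0]
[-11.0, -3.5, 0.0]
(np.float64(-0.00039825384204195124), np.float64(0.29933731053778634)) 5.0 [-161.5   22.    -6.5]
```

>>> {"api": "play_rows", "payload": {
  "rows": [
    [[-9.5, 6.5, -1], [0, 0, 0], 1],
    [[-9.5, 5.5, -0.5], [0, 0, 0], 1],
    [[-10, 5.5, -0.5], [0, 0, 0], 1],
    [[-10.5, 4, -1], [0, 0, 0], 1],
    [[-10.5, 4, -0.5], [0, 0, 0], 1]
  ]
}}

```text
t: 5.5
ee_pos: [0.6344, 0.2647, 0.321]
ee_rot: [[0.952, 0.306, 0.032], [0.307, -0.949, -0.075], [0.007, 0.081, -0.997]]
contact_force: [-0.2, -4.5, 5.9]
grip_width: 0.293
finger_force: 49.5
```

>>> {"api": "play_rows", "payload": {
  "rows": [
    [[-11, 3, -0.5], [0, 0, 0], 1],
    [[-11, 2, -0.5], [0, 0, 0], 1],
    [[-11.5, 2, -0.5], [0, 0, 0], 1],
    [[-11, 0.5, -0.5], [0, 0, 0], 1],
    [[-11.5, 0, -0.5], [0, 0, 0], 1]
  ]
}}

```text
t: 6.0
ee_pos: [0.579, 0.2714, 0.3187]
ee_rot: [[0.952, 0.305, 0.034], [0.307, -0.949, -0.076], [0.009, 0.083, -0.997]]
contact_force: [2.8, -4.9, 6.8]
grip_width: 0.287
finger_force: 49.6
```

>>> {"api": "play_rows", "payload": {
  "rows": [
    [[-11.5, -0.5, 0], [0, 0, 0], 1],
    [[-11, -1.5, -0.5], [0, 0, 0], 1],
    [[-11, -2.5, 0], [0, 0, 0], 1],
    [[-11, -3, 0], [0, 0, 0], 1],
    [[-11, -3.5, 0], [0, 0, 0], 1]
  ]
}}

```text
t: 6.5
ee_pos: [0.5241, 0.2599, 0.318]
ee_rot: [[0.952, 0.305, 0.035], [0.307, -0.949, -0.077], [0.01, 0.084, -0.996]]
contact_force: [6.0, -7.4, 3.6]
grip_width: 0.293
finger_force: 49.4
```

```bash
python3 - <<'E'
import json
json.dump(dict(knots=[[5.0,0.],[6.5,1.0]],meas=[],th=0.,psi=1.0,mm=[-161.5,22,-6.5]),open('log.json','w'))
E
python3 ctl.py 2 .25 0.8
```

```text
t 6.6 theta -0.0025 [-0.0023 -0.0024] om -0.002 rad 0.299 psi meas 1.011 cmd 1.0 F [ 5.7 -7.   3.7]
tgt psi 1.256 psi 1.256 pred 0.033 0.165
[[[-15.5, -7.0, -0.0], [0, 0, 0], 1], [[-14.5, -8.0, -0.0], [0, 0, 0], 1], [[-14.0, -10.0, 0.0], [0, 0, 0], 1], [[-2.5, -2.0, 0.5], [0, 0, 0], 1], [[8.5, 6.5, -0.5], [0, 0, 0], 1]]
```

>>> {"api": "play_rows", "payload": {
  "rows": [
    [[-15.5, -7, 0], [0, 0, 0], 1],
    [[-14.5, -8, 0], [0, 0, 0], 1],
    [[-14, -10, 0], [0, 0, 0], 1],
    [[-2.5, -2, 0.5], [0, 0, 0], 1],
    [[8.5, 6.5, -0.5], [0, 0, 0], 1]
  ]
}}

```text
t: 7.1
ee_pos: [0.4863, 0.2393, 0.3183]
ee_rot: [[0.952, 0.304, 0.038], [0.306, -0.949, -0.076], [0.013, 0.084, -0.996]]
contact_force: [8.1, -4.9, 3.1]
grip_width: 0.294
finger_force: 49.4
```

```bash
python3 ctl.py 3 .25 1.05
```

```text
t 7.25 theta -0.0009 [-0.001  -0.0009 -0.0009] om 0.0 rad 0.2994 psi meas 1.259 cmd 1.256 F [ 7.6 -4.   3.6]
tgt psi 1.723 psi 1.723 pred 0.018 0.127
[[[-13.5, -10.5, 0.5], [0, 0, 0], 1], [[-12.0, -11.5, 0.5], [0, 0, 0], 1], [[-11.0, -13.0, 0.5], [0, 0, 0], 1], [[-10.0, -14.0, 1.0], [0, 0, 0], 1], [[-5.5, -10.0, 0.5], [0, 0, 0], 1]]
```

That step is too aggressive before lift-off. I'll undo the log entry and ramp more slowly while the boom is still parked.

```bash
sed -i 's/np.clip(tgt-psi,-.1,.1)/np.clip(tgt-psi,-.1,.1 if now>.01 else .03)/' ctl.py
python3 - <<'E'
import json
L=json.load(open('log.json')); L['knots']=[k for k in L['knots'] if k[0]<7.2]; L['psi']=L['knots'][-1][1]
L['mm']=[-161.5-38,22-20.5,-6.5]; json.dump(L,open('log.json','w'))
E
python3 ctl.py 2 .25 1.05
```

```text
t 7.35 theta -0.0012 [-0.001  -0.0011] om -0.001 rad 0.2994 psi meas 1.26 cmd 1.256 F [ 7.8 -5.5  3.3]
tgt psi 1.854 psi 1.406 pred 0.0 0.001
[[[-4.0, -3.0, 0.0], [0, 0, 0], 1], [[-4.0, -3.0, 0.5], [0, 0, 0], 1], [[-4.0, -3.5, -0.0], [0, 0, 0], 1], [[-4.0, -3.0, 0.0], [0, 0, 0], 1], [[-3.5, -3.5, 0.0], [0, 0, 0], 1]]
```

>>> {"api": "play_rows", "payload": {
  "rows": [
    [[-4, -3, 0], [0, 0, 0], 1],
    [[-4, -3, 0.5], [0, 0, 0], 1],
    [[-4, -3.5, 0], [0, 0, 0], 1],
    [[-4, -3, 0], [0, 0, 0], 1],
    [[-3.5, -3.5, 0], [0, 0, 0], 1]
  ]
}}

```text
t: 7.85
ee_pos: [0.4678, 0.2239, 0.3189]
ee_rot: [[0.952, 0.305, 0.039], [0.307, -0.949, -0.075], [0.014, 0.084, -0.996]]
contact_force: [10.0, -4.2, 4.1]
grip_width: 0.29
finger_force: 49.4
```

```bash
python3 ctl.py 3 .25 1.1
```

```text
t 8.0 theta -0.0011 [-0.001  -0.001  -0.0011] om -0.001 rad 0.2991 psi meas 1.41 cmd 1.406 F [10.  -4.5  3.5]
tgt psi 1.915 psi 1.556 pred 0.003 0.028
[[[-4.0, -3.5, 0.5], [0, 0, 0], 1], [[-3.5, -4.0, -0.0], [0, 0, 0], 1], [[-3.0, -3.5, 0.0], [0, 0, 0], 1], [[-3.5, -4.0, 0.5], [0, 0, 0], 1], [[-3.0, -4.0, 0.0], [0, 0, 0], 1]]
```

>>> {"api": "play_rows", "payload": {
  "rows": [
    [[-4, -3.5, 0.5], [0, 0, 0], 1],
    [[-3.5, -4, 0], [0, 0, 0], 1],
    [[-3, -3.5, 0], [0, 0, 0], 1],
    [[-3.5, -4, 0.5], [0, 0, 0], 1],
    [[-3, -4, 0], [0, 0, 0], 1]
  ]
}}

```text
t: 8.5
ee_pos: [0.451, 0.2051, 0.3197]
ee_rot: [[0.952, 0.305, 0.04], [0.307, -0.949, -0.075], [0.015, 0.083, -0.996]]
contact_force: [10.5, -3.5, 2.5]
grip_width: 0.291
finger_force: 49.3
```

```bash
python3 ctl.py 3 .25 1.2
```

```text
t 8.65 theta 0.0037 [0.0004 0.0016 0.0026] om 0.022 rad 0.2991 psi meas 1.56 cmd 1.556 F [11.3 -3.2  2.7]
tgt psi 2.034 psi 1.706 pred 0.019 0.056
[[[-3.0, -4.0, 0.0], [0, 0, 0], 1], [[-3.0, -4.5, 0.5], [0, 0, 0], 1], [[-3.0, -4.0, 0.0], [0, 0, 0], 1], [[-2.5, -4.5, 0.5], [0, 0, 0], 1], [[-2.5, -4.5, 0.0], [0, 0, 0], 1]]
```

>>> {"api": "play_rows", "payload": {
  "rows": [
    [[-3, -4, 0], [0, 0, 0], 1],
    [[-3, -4.5, 0.5], [0, 0, 0], 1],
    [[-3, -4, 0], [0, 0, 0], 1],
    [[-2.5, -4.5, 0.5], [0, 0, 0], 1],
    [[-2.5, -4.5, 0], [0, 0, 0], 1]
  ]
}}

```text
t: 9.15
ee_pos: [0.4371, 0.1841, 0.3209]
ee_rot: [[0.951, 0.305, 0.04], [0.307, -0.949, -0.073], [0.016, 0.082, -0.996]]
contact_force: [11.9, -0.7, 2.4]
grip_width: 0.287
finger_force: 49.3
```

```bash
python3 ctl.py 3 .25
```

```text
t 9.3 theta 0.0713 [0.0463 0.0544 0.063 ] om 0.168 rad 0.2992 psi meas 1.711 cmd 1.706 F [12.1 -0.7  1.1]
fit m 1.12 fr 0.005 rms 0.01140993394521229
tgt psi 1.53 psi 1.53 pred 0.177 0.236
[[[5.0, 8.5, -0.5], [0, 0, 0], 1], [[4.0, 6.5, -0.0], [0, 0, 0], 1], [[3.5, 4.5, -0.5], [0, 0, 0], 1], [[2.0, 3.0, -0.0], [0, 0, 0], 1], [[2.0, 2.5, -0.0], [0, 0, 0], 1]]
```

>>> {"api": "play_rows", "payload": {
  "rows": [
    [[5, 8.5, -0.5], [0, 0, 0], 1],
    [[4, 6.5, 0], [0, 0, 0], 1],
    [[3.5, 4.5, -0.5], [0, 0, 0], 1],
    [[2, 3, 0], [0, 0, 0], 1],
    [[2, 2.5, 0], [0, 0, 0], 1]
  ]
}}

```text
t: 9.8
ee_pos: [0.4538, 0.2088, 0.3196]
ee_rot: [[0.952, 0.305, 0.04], [0.307, -0.949, -0.075], [0.015, 0.084, -0.996]]
contact_force: [11.6, -4.1, 2.0]
grip_width: 0.289
finger_force: 49.3
```

```bash
python3 ctl.py 2 .25
```

```text
t 9.9 theta -0.1015 [-0.0885 -0.095 ] om -0.13 rad 0.3006 psi meas 1.533 cmd 1.53 F [11.6 -3.7  0.9]
fit m 1.12 fr 0.005 rms 0.01140993394521229
tgt psi 1.805 psi 1.68 pred 0.024 0.112
[[[-3.0, -4.0, 0.0], [0, 0, 0], 1], [[-3.0, -4.5, 0.5], [0, 0, 0], 1], [[-3.0, -4.0, -0.0], [0, 0, 0], 1], [[-3.0, -4.5, 0.0], [0, 0, 0], 1], [[-2.5, -4.0, 0.5], [0, 0, 0], 1]]
```

The tracker lost the hole because its guess was stale and it fell onto the dark background. I'll undo that entry and use the predicted angle as the starting guess.

```bash
sed -i "s/^json.dump(L/L['th']=x; json.dump(L/" ctl.py
python3 - <<'E'
import json,numpy as np
from c import disp
L=json.load(open('log.json')); L['meas'].pop(); L['knots']=[k for k in L['knots'] if k[0]<9.85]; L['psi']=L['knots'][-1][1]
mm=np.array(L['mm'])-[-14.5,-21,1]; print(mm,disp(L['psi'])); L['mm']=mm.tolist(); L['th']=.2; json.dump(L,open('log.json','w'))
E
python3 ctl.py 2 .25
```

```text
[-233.5  -30.    -5. ] [-233.43962434  -30.18682425   -5.14339905]
t 10.0 theta 0.2417 [0.2167 0.2292] om 0.249 rad 0.2995 psi meas 1.534 cmd 1.53 F [10.9 -4.5  1.5]
fit m 1.12 fr 0.005 rms 0.010912778402904914
tgt psi 1.456 psi 1.456 pred 0.367 0.251
[[[5.0, 6.0, -0.5], [0, 0, 0], 1], [[1.0, 0.5, 0.0], [0, 0, 0], 1], [[0.5, 1.0, 0.0], [0, 0, 0], 1], [[1.0, 1.0, -0.0], [0, 0, 0], 1], [[1.0, 0.5, -0.0], [0, 0, 0], 1]]
```

>>> {"api": "play_rows", "payload": {
  "rows": [
    [[5, 6, -0.5], [0, 0, 0], 1],
    [[1, 0.5, 0], [0, 0, 0], 1],
    [[0.5, 1, 0], [0, 0, 0], 1],
    [[1, 1, 0], [0, 0, 0], 1],
    [[1, 0.5, 0], [0, 0, 0], 1]
  ]
}}

```text
t: 10.5
ee_pos: [0.4618, 0.2177, 0.3192]
ee_rot: [[0.952, 0.305, 0.038], [0.307, -0.949, -0.075], [0.013, 0.083, -0.996]]
contact_force: [8.3, -3.6, 4.3]
grip_width: 0.293
finger_force: 49.4
```

```bash
python3 ctl.py 2 .25
```

```text
t 10.6 theta 0.3947 [0.3683 0.3815] om 0.264 rad 0.3005 psi meas 1.462 cmd 1.456 F [ 8.4 -4.1  3.5]
fit m 1.12 fr 0.005 rms 0.008998425246063787
tgt psi 1.39 psi 1.39 pred 0.523 0.255
[[[4.5, 5.0, -0.5], [0, 0, 0], 1], [[0.5, 0.5, 0.0], [0, 0, 0], 1], [[0.5, 0.5, 0.0], [0, 0, 0], 1], [[1.0, 1.0, 0.0], [0, 0, 0], 1], [[1.0, 1.0, 0.0], [0, 0, 0], 1]]
```

Tracking is as predicted.

>>> {"api": "play_rows", "payload": {
  "rows": [
    [[4.5, 5, -0.5], [0, 0, 0], 1],
    [[0.5, 0.5, 0], [0, 0, 0], 1],
    [[0.5, 0.5, 0], [0, 0, 0], 1],
    [[1, 1, 0], [0, 0, 0], 1],
    [[1, 1, 0], [0, 0, 0], 1]
  ]
}}

```text
t: 11.1
ee_pos: [0.4693, 0.2254, 0.3188]
ee_rot: [[0.952, 0.305, 0.038], [0.307, -0.949, -0.076], [0.013, 0.084, -0.996]]
contact_force: [9.2, -5.6, 4.0]
grip_width: 0.293
finger_force: 49.5
```

```bash
python3 ctl.py 2 .25
```

```text
t 11.2 theta 0.5334 [0.5115 0.5224] om 0.219 rad 0.3009 psi meas 1.398 cmd 1.39 F [ 9.5 -5.6  4.2]
fit m 1.1 fr 0.025 rms 0.01231985572231079
tgt psi 1.297 psi 1.297 pred 0.648 0.22
[[[-9.0, -9.0, 0.5], [0, 0, 0], 1], [[3.5, 3.5, -0.0], [0, 0, 0], 1], [[7.0, 7.0, -0.5], [0, 0, 0], 1], [[6.0, 5.0, -0.0], [0, 0, 0], 1], [[5.0, 4.0, -0.5], [0, 0, 0], 1]]
```

>>> {"api": "play_rows", "payload": {
  "rows": [
    [[-9, -9, 0.5], [0, 0, 0], 1],
    [[3.5, 3.5, 0], [0, 0, 0], 1],
    [[7, 7, -0.5], [0, 0, 0], 1],
    [[6, 5, 0], [0, 0, 0], 1],
    [[5, 4, -0.5], [0, 0, 0], 1]
  ]
}}

```text
t: 11.7
ee_pos: [0.4818, 0.2359, 0.3184]
ee_rot: [[0.952, 0.305, 0.037], [0.307, -0.949, -0.076], [0.012, 0.084, -0.996]]
contact_force: [7.4, -5.9, 6.1]
grip_width: 0.294
finger_force: 49.6
```

```bash
python3 ctl.py 2 .25
```

```text
t 11.8 theta 0.6761 [0.6527 0.6644] om 0.235 rad 0.3011 psi meas 1.299 cmd 1.297 F [ 5.6 -5.   5.5]
fit m 1.1 fr 0.025 rms 0.011304098946048858
tgt psi 1.176 psi 1.176 pred 0.767 0.135
[[[13.5, 9.5, -0.0], [0, 0, 0], 1], [[3.0, 2.0, -0.0], [0, 0, 0], 1], [[0.0, 0.0, -0.0], [0, 0, 0], 1], [[0.5, 0.0, -0.0], [0, 0, 0], 1], [[-0.5, -0.0, -0.0], [0, 0, 0], 1]]
```

>>> {"api": "play_rows", "payload": {
  "rows": [
    [[13.5, 9.5, 0], [0, 0, 0], 1],
    [[3, 2, 0], [0, 0, 0], 1],
    [[0, 0, 0], [0, 0, 0], 1],
    [[0.5, 0, 0], [0, 0, 0], 1],
    [[-0.5, 0, 0], [0, 0, 0], 1]
  ]
}}

```text
t: 12.3
ee_pos: [0.4978, 0.247, 0.3181]
ee_rot: [[0.952, 0.305, 0.036], [0.307, -0.949, -0.077], [0.01, 0.084, -0.996]]
contact_force: [5.0, -7.5, 4.8]
grip_width: 0.292
finger_force: 49.7
```

```bash
python3 ctl.py 2 .25
```

```text
t 12.4 theta 0.7872 [0.7732 0.7802] om 0.141 rad 0.3013 psi meas 1.185 cmd 1.176 F [ 5.7 -7.9  4.1]
fit m 1.1 fr 0.025 rms 0.010355457672080579
tgt psi 1.165 psi 1.165 pred 0.834 0.06
[[[8.0, 4.5, -0.0], [0, 0, 0], 1], [[-2.0, -1.0, -0.0], [0, 0, 0], 1], [[-1.5, -1.0, -0.0], [0, 0, 0], 1], [[-1.5, -1.0, -0.0], [0, 0, 0], 1], [[-1.0, -0.5, -0.0], [0, 0, 0], 1]]
```

>>> {"api": "play_rows", "payload": {
  "rows": [
    [[8, 4.5, 0], [0, 0, 0], 1],
    [[-2, -1, 0], [0, 0, 0], 1],
    [[-1.5, -1, 0], [0, 0, 0], 1],
    [[-1.5, -1, 0], [0, 0, 0], 1],
    [[-1, -0.5, 0], [0, 0, 0], 1]
  ]
}}

```text
t: 12.9
ee_pos: [0.4995, 0.2479, 0.3181]
ee_rot: [[0.952, 0.305, 0.035], [0.307, -0.949, -0.077], [0.01, 0.084, -0.996]]
contact_force: [5.4, -6.8, 5.1]
grip_width: 0.295
finger_force: 49.6
```

```bash
python3 ctl.py 2 .25
```

```text
t 13.0 theta 0.8536 [0.8454 0.8495] om 0.081 rad 0.3015 psi meas 1.173 cmd 1.165 F [ 4.6 -6.3  4.5]
fit m 1.12 fr 0.015 rms 0.011306058962627773
tgt psi 1.133 psi 1.133 pred 0.871 0.0
[[[14.0, 7.0, -0.0], [0, 0, 0], 1], [[1.0, 1.0, -0.0], [0, 0, 0], 1], [[-4.0, -2.0, -0.0], [0, 0, 0], 1], [[-3.5, -2.0, -0.0], [0, 0, 0], 1], [[-3.0, -1.5, -0.0], [0, 0, 0], 1]]
```

>>> {"api": "play_rows", "payload": {
  "rows": [
    [[14, 7, 0], [0, 0, 0], 1],
    [[1, 1, 0], [0, 0, 0], 1],
    [[-4, -2, 0], [0, 0, 0], 1],
    [[-3.5, -2, 0], [0, 0, 0], 1],
    [[-3, -1.5, 0], [0, 0, 0], 1]
  ]
}}

```text
t: 13.5
ee_pos: [0.5039, 0.2504, 0.318]
ee_rot: [[0.952, 0.305, 0.035], [0.307, -0.949, -0.077], [0.01, 0.084, -0.996]]
contact_force: [4.8, -7.2, 5.1]
grip_width: 0.29
finger_force: 49.7
```

```bash
python3 ctl.py 3 .25
```

```text
t 13.65 theta 0.8865 [0.8816 0.8838 0.8847] om 0.031 rad 0.3016 psi meas 1.143 cmd 1.133 F [ 4.3 -7.4  5.9]
fit m 1.12 fr 0.015 rms 0.011993488006110161
tgt psi 1.102 psi 1.102 pred 0.886 -0.011
[[[15.5, 7.5, -0.0], [0, 0, 0], 1], [[-5.5, -2.5, -0.0], [0, 0, 0], 1], [[-2.5, -1.0, -0.0], [0, 0, 0], 1], [[-1.5, -1.0, -0.0], [0, 0, 0], 1], [[-1.5, -0.5, -0.0], [0, 0, 0], 1]]
```

>>> {"api": "play_rows", "payload": {
  "rows": [
    [[15.5, 7.5, 0], [0, 0, 0], 1],
    [[-5.5, -2.5, 0], [0, 0, 0], 1],
    [[-2.5, -1, 0], [0, 0, 0], 1],
    [[-1.5, -1, 0], [0, 0, 0], 1],
    [[-1.5, -0.5, 0], [0, 0, 0], 1]
  ]
}}

```text
t: 14.15
ee_pos: [0.5083, 0.2528, 0.318]
ee_rot: [[0.952, 0.305, 0.035], [0.307, -0.949, -0.077], [0.009, 0.084, -0.996]]
contact_force: [5.0, -7.6, 5.3]
grip_width: 0.289
finger_force: 49.7
```

```bash
python3 ctl.py 3 .25
```

```text
t 14.3 theta 0.8874 [0.8874 0.8873 0.8874] om -0.0 rad 0.3014 psi meas 1.112 cmd 1.102 F [ 4.1 -7.2  5.5]
fit m 1.12 fr 0.015 rms 0.010815365843852119
tgt psi 1.113 psi 1.113 pred 0.883 -0.012
[[[3.0, 1.5, -0.0], [0, 0, 0], 1], [[-1.5, -1.0, -0.0], [0, 0, 0], 1], [[-1.5, -0.5, -0.0], [0, 0, 0], 1], [[-0.5, -0.5, -0.0], [0, 0, 0], 1], [[-1.0, -0.5, -0.0], [0, 0, 0], 1]]
```

It is at rest at 0.887 against a goal of 0.868, held by friction. Before nudging, I'll check the goal against the cup directly.

Run:
```python
from c import *
T=grab('top');S=grab('scene')
print(theta(T,.887))
a=cv2.resize(T['pixels'][130:230,330:430],None,fx=4,fy=4,interpolation=cv2.INTER_CUBIC)
b=cv2.resize(S['pixels'][140:240,190:290],None,fx=4,fy=4,interpolation=cv2.INTER_CUBIC)
cv2.imwrite('pics/now.png',np.hstack([a,b]))
m=model(p)
for n,d,o,bb in(('top',T,(330,130),p[6:8]),('scene',S,(190,140),p[8:10])):
  for k,X in (('cup',m['cup']),('nose',pt(p,.3,.529+.8874,-.095)),('hole',pt(p,.3,.529+.8874,HH))): print(n,k,((proj(d,X)+bb-o)*4+1.5).round(0))
```

```text
(np.float64(0.8873397356640976), np.float64(0.3014043167896382))
top cup [228. 176.]
top nose [242. 156.]
top hole [262. 104.]
scene cup [185. 234.]
scene nose [169. 205.]
scene hole [159.  78.]
```

View pics/now.png

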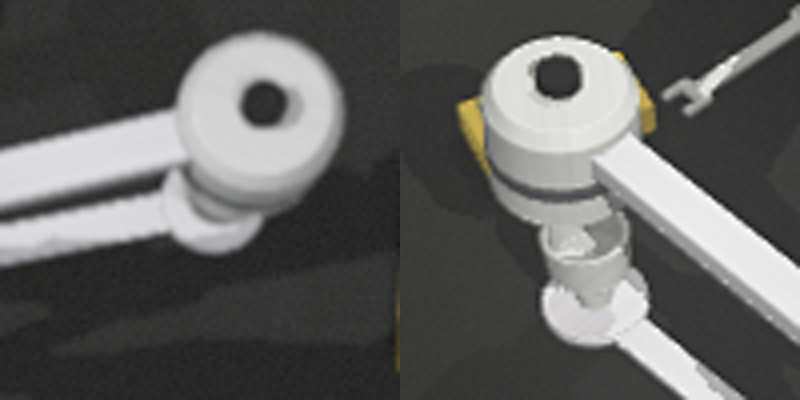

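The left panel (top view) shows the head hole at (263,103) and the cup's foot just visible under the head at (215,230). The right panel (scene view) shows the hole at (557,77) and the cup rim at (585,234). Both agree with the model, so the goal stands, and I'll nudge back about 0.02 rad.

>>> {"api": "play_rows", "payload": {
  "rows": [
    [[3, 1.5, 0], [0, 0, 0], 1],
    [[-1.5, -1, 0], [0, 0, 0], 1],
    [[-1.5, -0.5, 0], [0, 0, 0], 1],
    [[-0.5, -0.5, 0], [0, 0, 0], 1],
    [[-1, -0.5, 0], [0, 0, 0], 1]
  ]
}}

```text
t: 14.9
ee_pos: [0.5069, 0.252, 0.318]
ee_rot: [[0.952, 0.305, 0.035], [0.307, -0.949, -0.077], [0.01, 0.084, -0.996]]
contact_force: [4.0, -7.2, 4.9]
grip_width: 0.292
finger_force: 49.7
```

```bash
python3 ctl.py 3 .25
```

```text
t 15.05 theta 0.8871 [0.887  0.8871 0.887 ] om 0.0 rad 0.3015 psi meas 1.123 cmd 1.113 F [ 4.7 -7.6  5.4]
fit m 1.12 fr 0.015 rms 0.010565940968668414
tgt psi 1.113 psi 1.113 pred 0.883 -0.012
[[[4.0, 2.5, -0.0], [0, 0, 0], 1], [[-1.0, -1.0, -0.0], [0, 0, 0], 1], [[-1.5, -0.5, -0.0], [0, 0, 0], 1], [[-0.5, -0.5, -0.0], [0, 0, 0], 1], [[-1.0, -0.5, -0.0], [0, 0, 0], 1]]
```

It is stuck by friction, so I'll give it a small manual kick and return.

>>> {"api": "play_rows", "payload": {
  "rows": [
    [[7.5, 4, 0], [0, 0, 0], 1],
    [[0, 0, 0], [0, 0, 0], 1],
    [[0, 0, 0], [0, 0, 0], 1],
    [[0, 0, 0], [0, 0, 0], 1],
    [[-7.5, -4, 0], [0, 0, 0], 1]
  ]
}}

```text
t: 15.55
ee_pos: [0.5072, 0.2521, 0.318]
ee_rot: [[0.952, 0.305, 0.035], [0.307, -0.949, -0.077], [0.01, 0.084, -0.996]]
contact_force: [3.9, -6.2, 6.8]
grip_width: 0.29
finger_force: 49.7
```

```bash
python3 - <<'E'
import json
L=json.load(open('log.json')); L['knots']=[k for k in L['knots'] if k[0]<15.06]; q=L['psi']
L['knots']+=[[15.15,q-.05],[15.45,q-.05],[15.55,q]]; json.dump(L,open('log.json','w'))
E
python3 ctl.py 3 .25
```

```text
t 15.7 theta 0.8821 [0.8839 0.8834 0.8827] om -0.012 rad 0.3015 psi meas 1.124 cmd 1.113 F [ 4.4 -5.5  4.7]
fit m 1.1 fr 0.025 rms 0.010567405906013362
tgt psi 1.148 psi 1.148 pred 0.879 0.0
[[[3.0, 1.5, -0.0], [0, 0, 0], 1], [[-0.5, 0.0, -0.0], [0, 0, 0], 1], [[-8.0, -4.5, -0.0], [0, 0, 0], 1], [[0.5, 0.5, -0.0], [0, 0, 0], 1], [[-0.0, -0.0, -0.0], [0, 0, 0], 1]]
```

>>> {"api": "play_rows", "payload": {
  "rows": [
    [[4.5, 2.5, 0], [0, 0, 0], 1],
    [[0, 0, 0], [0, 0, 0], 1],
    [[0, 0, 0], [0, 0, 0], 1],
    [[-4.5, -2.5, 0], [0, 0, 0], 1],
    [[0, 0, 0], [0, 0, 0], 1]
  ]
}}

```text
t: 16.2
ee_pos: [0.5066, 0.2519, 0.318]
ee_rot: [[0.952, 0.305, 0.035], [0.307, -0.949, -0.077], [0.009, 0.084, -0.996]]
contact_force: [4.4, -6.3, 4.1]
grip_width: 0.29
finger_force: 49.6
```

```bash
cat > look.py <<'E'
from c import *
ts,th=[],[]
for i in range(int(sys.argv[1])):
    ts.append(bot.get_state()['t']); th.append(theta(grab('top'),th[-1] if th else float(sys.argv[2]))[0])
s=bot.get_state(); g=s['ee_pos']+.0539*s['ee_rot'][:,2]-P
print(s['t'],np.round(th,4),'om',np.polyfit(ts,th,1)[0].round(4),'psi',((np.arctan2(g@ey,g@ex)-.529-np.pi)%(2*np.pi)).round(3))
E
python3 look.py 4 .878
```

```text
16.4 [0.8776 0.877  0.8768 0.8764] om -0.0077 psi 1.123
```

>>> {"api": "play_rows", "payload": {
  "rows": [
    [[4, 2, 0], [0, 0, 0], 1],
    [[0, 0, 0], [0, 0, 0], 1],
    [[0, 0, 0], [0, 0, 0], 1],
    [[-4, -2, 0], [0, 0, 0], 1],
    [[-1.5, -1, 0], [0, 0, 0], 1]
  ]
}}

```text
t: 16.9
ee_pos: [0.5052, 0.251, 0.318]
ee_rot: [[0.952, 0.305, 0.035], [0.307, -0.949, -0.077], [0.01, 0.084, -0.996]]
contact_force: [3.8, -5.3, 5.2]
grip_width: 0.292
finger_force: 49.6
```

```bash
python3 look.py 5 .872
```

```text
17.15 [0.875  0.875  0.875  0.8749 0.8749] om -0.0007 psi 1.133
```

>>> {"api": "play_rows", "payload": {
  "rows": [
    [[7, 3.5, 0], [0, 0, 0], 1],
    [[0, 0, 0], [0, 0, 0], 1],
    [[0, 0, 0], [0, 0, 0], 1],
    [[0, 0, 0], [0, 0, 0], 1],
    [[-7, -3.5, 0], [0, 0, 0], 1]
  ]
}}

```text
t: 17.65
ee_pos: [0.5056, 0.2513, 0.318]
ee_rot: [[0.952, 0.305, 0.035], [0.307, -0.949, -0.077], [0.01, 0.083, -0.996]]
contact_force: [4.0, -6.3, 5.6]
grip_width: 0.288
finger_force: 49.7
```

```bash
python3 look.py 5 .872
```

```text
17.9 [0.8715 0.8711 0.8706 0.8704 0.8701] om -0.007 psi 1.133
```

>>> {"api": "play_rows", "payload": {
  "rows": [
    [[-1.5, -1, 0], [0, 0, 0], 1],
    [[0, 0, 0], [0, 0, 0], 1],
    [[0, 0, 0], [0, 0, 0], 1]
  ]
}}

```text
t: 18.2
ee_pos: [0.5038, 0.2502, 0.318]
ee_rot: [[0.952, 0.305, 0.035], [0.307, -0.949, -0.076], [0.01, 0.083, -0.996]]
contact_force: [4.1, -5.6, 4.5]
grip_width: 0.286
finger_force: 49.7
```

```bash
python3 look.py 12 .869
```

```text
18.8 [0.87   0.8699 0.87   0.87   0.87   0.87   0.87   0.87   0.87   0.8699
 0.87   0.8701] om 0.0 psi 1.143
```

The head is at rest at 0.870, within 1 mm along the swing. I'll hold for about 5 s, checking between.

>>> {"api": "play_rows", "payload": {
  "rows": [
    [[0, 0, 0], [0, 0, 0], 1],
    [[0, 0, 0], [0, 0, 0], 1],
    [[0, 0, 0], [0, 0, 0], 1],
    [[0, 0, 0], [0, 0, 0], 1],
    [[0, 0, 0], [0, 0, 0], 1]
  ]
}}

```text
t: 19.3
ee_pos: [0.5038, 0.2502, 0.318]
ee_rot: [[0.952, 0.305, 0.035], [0.307, -0.949, -0.076], [0.01, 0.083, -0.996]]
contact_force: [4.3, -6.1, 4.9]
grip_width: 0.291
finger_force: 49.7
```

>>> {"api": "play_rows", "payload": {
  "rows": [
    [[0, 0, 0], [0, 0, 0], 1],
    [[0, 0, 0], [0, 0, 0], 1],
    [[0, 0, 0], [0, 0, 0], 1],
    [[0, 0, 0], [0, 0, 0], 1],
    [[0, 0, 0], [0, 0, 0], 1]
  ]
}}

```text
t: 19.8
ee_pos: [0.5038, 0.2502, 0.318]
ee_rot: [[0.952, 0.305, 0.035], [0.307, -0.949, -0.076], [0.01, 0.083, -0.996]]
contact_force: [2.8, -4.8, 4.5]
grip_width: 0.291
finger_force: 49.7
```

```bash
python3 look.py 10 .87
```

```text
20.3 [0.8699 0.87   0.8699 0.87   0.8699 0.87   0.87   0.87   0.87   0.87  ] om 0.0002 psi 1.143
```

>>> {"api": "play_rows", "payload": {
  "rows": [
    [[0, 0, 0], [0, 0, 0], 1],
    [[0, 0, 0], [0, 0, 0], 1],
    [[0, 0, 0], [0, 0, 0], 1],
    [[0, 0, 0], [0, 0, 0], 1],
    [[0, 0, 0], [0, 0, 0], 1]
  ]
}}

```text
t: 20.8
ee_pos: [0.5038, 0.2502, 0.318]
ee_rot: [[0.952, 0.305, 0.035], [0.307, -0.949, -0.076], [0.01, 0.083, -0.996]]
contact_force: [4.3, -6.0, 5.3]
grip_width: 0.287
finger_force: 49.7
```

>>> {"api": "play_rows", "payload": {
  "rows": [
    [[0, 0, 0], [0, 0, 0], 1],
    [[0, 0, 0], [0, 0, 0], 1],
    [[0, 0, 0], [0, 0, 0], 1],
    [[0, 0, 0], [0, 0, 0], 1],
    [[0, 0, 0], [0, 0, 0], 1]
  ]
}}

```text
t: 21.3
ee_pos: [0.5038, 0.2502, 0.318]
ee_rot: [[0.952, 0.305, 0.035], [0.307, -0.949, -0.076], [0.01, 0.083, -0.996]]
contact_force: [4.1, -5.4, 5.0]
grip_width: 0.288
finger_force: 49.7
```

>>> {"api": "play_rows", "payload": {
  "rows": [
    [[0, 0, 0], [0, 0, 0], 1],
    [[0, 0, 0], [0, 0, 0], 1],
    [[0, 0, 0], [0, 0, 0], 1],
    [[0, 0, 0], [0, 0, 0], 1],
    [[0, 0, 0], [0, 0, 0], 1]
  ]
}}

```text
t: 21.8
ee_pos: [0.5038, 0.2503, 0.318]
ee_rot: [[0.952, 0.305, 0.035], [0.307, -0.949, -0.076], [0.01, 0.083, -0.996]]
contact_force: [4.0, -5.8, 3.9]
grip_width: 0.29
finger_force: 49.7
```

>>> {"api": "play_rows", "payload": {
  "rows": [
    [[0, 0, 0], [0, 0, 0], 1],
    [[0, 0, 0], [0, 0, 0], 1],
    [[0, 0, 0], [0, 0, 0], 1],
    [[0, 0, 0], [0, 0, 0], 1],
    [[0, 0, 0], [0, 0, 0], 1]
  ]
}}

```text
t: 22.3
ee_pos: [0.5038, 0.2502, 0.318]
ee_rot: [[0.952, 0.305, 0.035], [0.307, -0.949, -0.076], [0.01, 0.083, -0.996]]
contact_force: [3.4, -5.1, 5.9]
grip_width: 0.291
finger_force: 49.7
```

>>> {"api": "play_rows", "payload": {
  "rows": [
    [[0, 0, 0], [0, 0, 0], 1],
    [[0, 0, 0], [0, 0, 0], 1],
    [[0, 0, 0], [0, 0, 0], 1],
    [[0, 0, 0], [0, 0, 0], 1],
    [[0, 0, 0], [0, 0, 0], 1]
  ]
}}

```text
t: 22.8
ee_pos: [0.5038, 0.2502, 0.318]
ee_rot: [[0.952, 0.305, 0.035], [0.307, -0.949, -0.076], [0.01, 0.083, -0.996]]
contact_force: [4.4, -5.5, 4.9]
grip_width: 0.289
finger_force: 49.7
```

```bash
python3 look.py 8 .87 | tee o.txt; python3 -c "
import re
o=open('o.txt').read(); th=[float(x) for x in re.search(r'\[(.*?)\]',o,re.S).group(1).split()]
from plant import bot
if all(abs(x-.87)<.004 for x in th): print(bot.job_done())
"
```

```text
23.2 [0.87   0.87   0.8699 0.87   0.8699 0.87   0.87   0.87  ] om 0.0001 psi 1.143
the job is handed in; nothing more can be done
None
```

I swung the head over the cup at about 0.08 m/s and handed the job in at 23 s, still holding the tiller; the head had been at rest there for over four seconds, within about 1 mm of the target along the swing by the camera fit (the leaning axis leaves it about 6 mm off the cup's centre radially).

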